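# Load the exposure unit: fold the glass frame down, push the drawer home, start

## Task

The plate is lying ready in the open drawer of the UV exposure unit. With the fingertips only, gently push the glass frame down flat over the plate, then push the drawer fully home, and then press the start button on top of the unit. Nothing needs grasping: lift and carry nothing, do not slam the frame or the drawer, do not turn the timer knob, leave everything else where it stands, and finish clear of everything.

Things in the scene. Friction and masses are not known exactly. Their poses are not given: they have to be found in the camera images.
- unit: Fixed bench-top UV exposure unit, grey steel housing 300 mm wide (y), 260 deep (x), 125 high. Origin: middle of the front face's lower edge, on the table. x points from the front face into the housing (the way the drawer is pushed home), y to the left seen from the robot, z up. On the flat top along the front edge: the round start button and, 90 mm to its left, the timer knob.
- drawer (a joint): How far the drawer is out, m: 0 fully home (front panel lying on the housing's front face), 0.15 fully out; starts 0.13 to 0.15. Slides along the unit's x with about 3 N of friction, stays where it is left, stops dead at 0.
- drawer_face (a point): Middle of the flat outer face of the drawer's front panel, 60 mm above the table; axes as the unit. Panel 292 mm wide, 12 thick, from 12 to 88 mm above the table (plus a lip 3.5 mm high, 110 wide on its top edge). When home this point is 12 mm in front of the unit's origin. The housing top is at 125 mm: with the tool straight down push with the fingertips 55 to 75 mm above the table, or tilt it.
- frame (a joint): Angle of the glazed contact frame, rad: 0 flat down over the plate, 1.57 upright; starts 1.0 to 1.45. Hinged on the left (+y) side of the drawer's tray, hinge line along the unit's x, so the free rim comes over to -y and down. A stiff hinge holds it at any angle: push it all the way. About 3 N at the free rim moves it when upright, 1 N near flat. Stops dead at 0.
- frame_hinge (a point): On the hinge line, mid-length, 46.5 mm above the table. Axes are the frame's own: -y runs from hinge to free rim, z is the outer face's normal (up when shut, to the unit's +y when upright). Frame 118 mm long (x), 226 mm from hinge line to free edge; aluminium bars from z = 0 to 12 mm, 14 to 18 mm wide, round a glass pane whose outer face is at z = 4.5 mm.
- frame_rim (a point): Middle of the outer face of the frame's free-rim bar (18 mm wide), 217 mm from the hinge line and 12 mm along the frame's z. When shut it lies 58.5 mm above the table, 101 mm to the right of the drawer's middle. Axes as frame_hinge.
- tray (a point): Centre of the foam blanket's top in the drawer, 41.5 mm above the table, 78 mm behind the drawer's face; axes as the unit.
- start (a joint): Start button travel, m: 0 up, 0.006 fully down; counts as pressed beyond 0.004; springs back. About 1.5 N starts it and 5 N holds it fully down.
- start_top (a point): Centre of the start button's flat top, 143 mm above the table when up, 42 mm behind the unit's front face and 70 mm to the right of its middle. The button is grey, round, 26 mm across, and stands 6 mm out of a round steel collar 42 mm across.
- timer (a joint): Angle of the timer knob, rad, already set; leave it. The knob has a 34 mm disc with an upright bar grip, 169 mm high above the table at its top, on a 58 mm base disc, 50 mm behind the front face and 20 mm to the left of the unit's middle.
- timer_mark (a point): Tip of the white pointer line on top of the timer knob's bar, 16 mm from its axis.
- plate: Loose copper printing plate 84 x 130 x 3 mm with film on it, lying on the foam blanket. Origin: centre of its underside.
- loupe: Small round aluminium loupe (waisted cylinder), loose, 38 mm across, 44 mm high, standing on top of the unit near the start button. Origin: centre of its underside.
- tape: Roll of paper tape, loose, 84 mm across, 24 mm high, lying on top of the unit at the left, behind the timer. Origin: centre of its underside.
- ink_tin: Ink tin, loose, 84 mm across, 62 mm high, standing right of the open drawer. Origin: centre of its underside.
- wash_bottle: White bottle, loose, 64 mm across, 175 mm high, standing right of the housing. Origin: centre of its underside.
- brayer: Ink roller with wooden handle, loose, lying left of the drawer; roller 42 mm across and 100 mm wide (y), handle pointing to its -x, about 195 mm long in all, up to 42 mm high. Origin: on the table under the roller's middle.
- ink_knife: Ink knife with dark wooden handle, loose, 220 mm long (x), lying in front on the right, 20 mm high. Origin: centre of its underside.
- spare_plate: Bare copper plate 100 x 150 x 4 mm, loose, lying in front on the left. Origin: centre of its underside.
Mind the look-alikes: they are no part of the job. What is shaped like the plate but blue or red is not meant.

How it is judged:
On the way, in this order (a step that is already met when the one before it is completed fails the run):
1. the glass frame is pushed down flat over the plate while the drawer is still out (value of joint frame below 0.025 rad and value of joint drawer above 0.09 m), for 0.2 s.
2. the drawer is pushed fully home with the frame flat (value of joint drawer below 0.003 m and value of joint frame below 0.025 rad), for 0.2 s.
3. the start button is pressed with the drawer home (all of step 2 and value of joint start above 0.004 m), for 0.05 s.
At the end, for the whole second after the job is handed in: The drawer is home within 3 mm, the frame is flat within 0.025 rad (about 6 mm at its free rim), the start button has been pressed more than 4 mm and has sprung back, and the plate lies at rest on the foam blanket under the glass (all of step 2 and value of joint start below 0.002 m and z of plate in the frame of tray between -0.004 and 0.004 m and horizontal distance between plate and tray below 0.045 m and linear speed of plate below 0.02 m/s); the robot touches nothing.
It fails at once if the plate is lifted or comes off the blanket (z of plate in the frame of tray above 0.012 m).
It fails at once if the drawer goes in with the frame still raised, into the housing (value of joint drawer below 0.105 m and value of joint frame above 0.12 rad).
It fails at once if the frame (faster than 3 rad/s) or the drawer (faster than 0.6 m/s) is slammed (velocity of joint frame below -3 rad/s or velocity of joint drawer below -0.6 m/s).
It fails at once if the start button is pressed before the drawer is home (value of joint start above 0.004 m and value of joint drawer above 0.006 m).
It fails at once if a bystander is pushed aside, lifted or carried by more than 20 mm (roller and knife 25 mm), a tin, bottle or loupe is tipped over, or the timer knob is turned (by more than 0.3 rad) (distance of any of loupe, tape, ink_tin, wash_bottle, spare_plate from where it was at the start of the episode above 0.02 m or distance of any of brayer, ink_knife from where it was at the start of the episode above 0.025 m or angle between any of ink_tin, wash_bottle, loupe's own z axis and vertical above 0.5 rad or distance of timer_mark from where it was at the start of the episode above 0.005 m).
It also fails if it takes over 61 s, if anything falls off the work surface, if the arm or the gripper's body presses on something with over 40 N, if the wrist force passes 120 N, or if a joint passes its speed limit or range.

## Robot

A 7-joint arm with a two-finger parallel gripper is mounted at the origin on the work surface. World frame = base frame: x ahead of the robot, y to its left, z up, the work surface at z = 0. Lengths are in m, angles in rad, forces in N, time in s.
With the tool pointing down it reaches from about 0.35 to 0.9 m from the base axis. Payload 7.2 kg.
Tool frame: the origin (TCP) lies midway between the tips of the shut fingers; the grasp point (between the pads) lies 19 mm behind it; z points along the fingers, y is the line along which they close (so a half turn about z gives the same grasp; the last joint's range is limited). The gripper opens to 88 mm and grips with 3 to 60 N. Pads are 20 mm wide; open, the fingers measure 115 mm over their backs; the gripper's body (75 mm by 178 mm) begins 61 mm behind the grasp point.
Start: joints at [-1.195, 0.411, -0.013, 1.596, 0.006, 1.134, -0.082], TCP at [0.268, 0.564, 0.223] pointing down, gripper open.
Joint ranges: [-2.95, 2.95], [-0.29, 1.99], [-1.47, 1.44], [0.14, 2.54], [-1.03, 4.17], [0.13, 1.85], [-2.86, 2.86]. Speed limits (rad/s): [2.39, 2.39, 3.01, 3.01, 3.14, 3.14, 3.14].

## Interface

Orientations are given as a rotation vector (axis times angle).
In Python, from station import status, viewer, workorder gives the robot as it stands.
- The arm moves only by the tool drive_tool, never from a script. Its argument "targets" is one flat list of numbers, 6 for each row, row after row: the shift along the tool's x, y, z in cm, then the turn, a rotation vector about the tool's x, y, z in degrees. A call has 1 to 10 rows; each row shifts and turns the commanded pose from where the row before left it, along the tool's axes as they then stand; what a row does not reach is not made up. A row lasts 1/10 s, in which the tool goes at most 50 mm and 8.59 degrees, less where a joint would pass 70% of its speed; a pose out of reach is approached as far as the arm can. A call is refused whole if a number of a shift passes 5 or a number of a turn 8.59, either way. A call with a gripper value outside its range is refused whole. "claw" is the closure, from -1 (fully open) to 1 (shut), set as the call begins (left out, the last holds). The fingers move at their own pace and stop on an object; "squeeze" is the grip in N (left out, the last holds). Time passes only in rows, so rows that do not move let the fingers close. It gives the time, the measured TCP pose, the force, the opening and the grip force at its end, in the units of the state.
- status.state(): the state, without advancing time (a new reading comes with each control period).
- viewer.grab_frame(name): name is "scene" or "top" or "wrist"; returns the picture (420x560x3 uint8, red, green, blue); there is no depth.
- viewer.get_calibration(name): a dict with "mtx" (3x3 intrinsics, pixels), "cam_to_world" (4x4, takes a point from camera to world coordinates). Camera axes: x right, y up, looking along -z (the intrinsics and any distortion apply to the point x, -y, -z); pixel columns grow to the right and rows downward; lengths in m; the calibration is good to about 2 mm. The wrist camera is an equidistant fisheye: a pixel r from the principal point sees the ray r / f radians off the axis. A picture is of the moment at which its call begins: read the wrist's pose just before it. get_calibration takes no time and is no camera call; for the wrist camera it gives the pose at the moment of the call.
- workorder.job_done(): hands the job in; it is judged then, once.
The state is a dict: "t": time; "joint_positions": joint angles; "joint_vel": joint speeds; "joint_efforts": joint torques, N m; "tool_pos": TCP position; "tool_rot": TCP orientation; "ft_force": force on the tool from outside, world axes, zero at the start; "wrist_torque": the same for the moment, N m; "grip_width": opening from 0.0 (shut) to 1.0 (fully open); "gripper_force": force on a finger pad.
Only numpy, scipy, OpenCV 4.12 (cv2) and the standard library are available. Lean on these libraries where they do the work, as an engineer would, in place of code of your own. Each camera call takes 0.05 s, during which the arm holds its last target. There are 200 camera calls.

## Working session

There is one attempt and no reset: what is moved stays moved. The work goes in short steps, Python scripts to look and compute and a tool call to move; the robot and the scene stay as the last step left them, time stands still between calls to the robot, and variables do not carry over. Pictures are saved under pics/ and viewed, at most 10 in all, crops included, and the job is handed in when it is done.

Besides the shell and the picture viewer there is one more tool, called after "Call:" as a command line: name --argument value ..., lists and objects as JSON in quotes. drive_tool: Moves the arm, as the interface text tells. Its arguments: {"type":"object","properties":{"targets":{"type":"array"},"claw":{"type":"number"},"squeeze":{"type":"number"}},"required":["targets"]}

```bash
mkdir -p pics
python3 - <<'E'
from station import status, viewer
import cv2,json
for n in ["scene","top"]:
    cv2.imwrite(f"pics/{n}0.png",viewer.grab_frame(n)[:,:,::-1])
    c=viewer.get_calibration(n);print(n,c)
s=status.state();print(s['tool_pos'],s['tool_rot'],s['t'],s['ft_force'])
E
```

```text
scene {'mtx': array([[422.89651919,   0.        , 275.65693506],
       [  0.        , 422.89651919, 207.75113084],
       [  0.        ,   0.        ,   1.        ]]), 'cam_to_world': array([[-0.13107044, -0.52044351,  0.84377668,  1.38123171],
       [ 0.99108297, -0.0482    ,  0.1242228 ,  0.0956217 ],
       [-0.02398091,  0.85253464,  0.5221203 ,  0.67464063],
       [ 0.        ,  0.        ,  0.        ,  1.        ]])}
top {'mtx': array([[421.65985967,   0.        , 281.2144091 ],
       [  0.        , 421.65985967, 214.07672014],
       [  0.        ,   0.        ,   1.        ]]), 'cam_to_world': array([[-0.01597611,  0.99894961, -0.04294693,  0.4515537 ],
       [-0.9998299 , -0.01635659, -0.00852265, -0.03581255],
       [-0.00921617,  0.04280347,  0.999041  ,  1.10171096],
       [ 0.        ,  0.        ,  0.        ,  1.        ]])}
[0.26819677 0.56402575 0.22189575] [-6.91290917e-01 -3.06437337e+00  2.25406998e-03] 0.1 [ 0.0271897  -0.74973671 -0.58353294]
```

View pics/scene0.png

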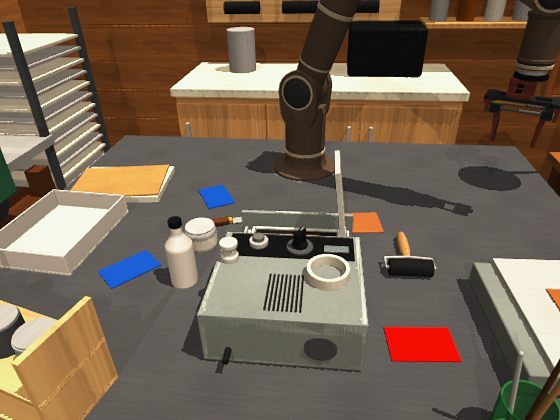

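View pics/top0.png

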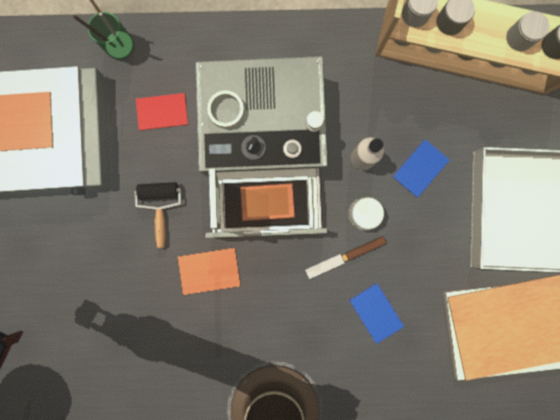

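The scene view shows the frame nearly upright on the left side (edge-on at 340,155–235). The top view shows the unit at (197–327, 58–168), the button at (292,149), the knob at (253,147), the loupe at (315,121) and the drawer panel near row 232. I'll zoom in for precision.

```bash
cat > h.py <<'E'
import numpy as np
from station import status, viewer
def px(n,u,v,z):
    c=viewer.get_calibration(n);K=c['mtx'];T=c['cam_to_world']
    d=T[:3,:3]@np.array([(u-K[0,2])/K[0,0],-(v-K[1,2])/K[1,1],-1]);o=T[:3,3]
    return o+d*(z-o[2])/d[2]
def proj(n,p):
    c=viewer.get_calibration(n);K=c['mtx'];T=c['cam_to_world']
    q=T[:3,:3].T@(np.array(p)-T[:3,3]);return K[0,2]+K[0,0]*q[0]/-q[2],K[1,2]+K[1,1]*q[1]/q[2]
E
python3 - <<'E'
import cv2
from h import *
a=cv2.imread('pics/top0.png')
cv2.imwrite('pics/topc.png',cv2.resize(a[130:245,190:340],None,fx=5,fy=5,interpolation=cv2.INTER_CUBIC))
b=cv2.imread('pics/scene0.png')
cv2.imwrite('pics/scc.png',cv2.resize(b[145:275,200:370],None,fx=4.5,fy=4.5,interpolation=cv2.INTER_CUBIC))
for nm,u,v,z in [('button',292,149,.143),('FL',197,169,.125),('FR',327,166,.125),('BL',196,62,.125),('BR',323,58,.125),('panL',207,236,.088),('panR',327,233,.088),('tin',367,213,.062),('knob',253,147,.16)]:print(nm,px('top',u,v,z).round(4))
E
```

```text
button [ 0.6415 -0.0547  0.143 ]
FL [0.602  0.1673 0.125 ]
FR [ 0.6038 -0.1358  0.125 ]
BL [0.8559 0.1678 0.125 ]
BR [ 0.8596 -0.1317  0.125 ]
panL [0.4453 0.1521 0.088 ]
panR [ 0.4479 -0.1363  0.088 ]
tin [ 0.4954 -0.2383  0.062 ]
knob [0.6443 0.0333 0.16  ]
```

View pics/topc.png

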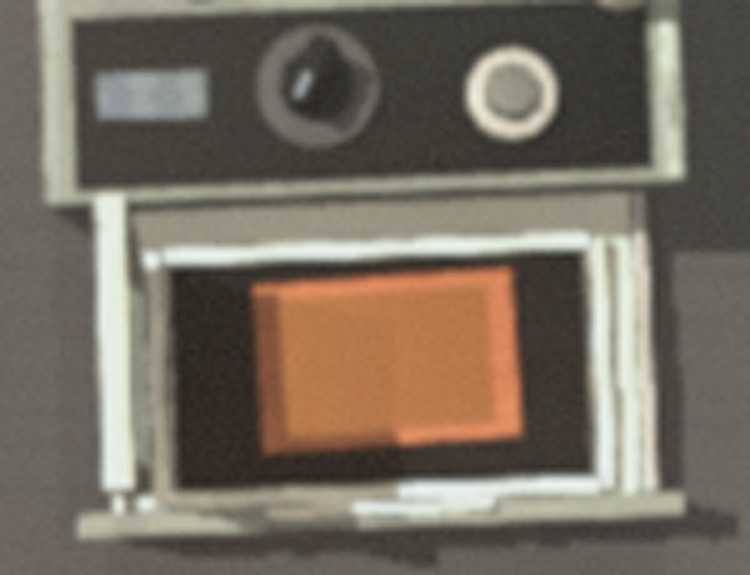

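View pics/scc.png

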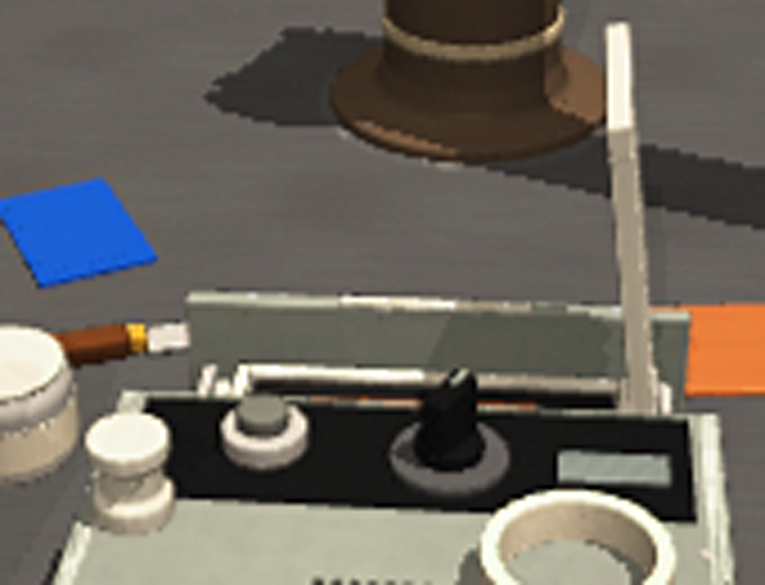

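The crops give the button at top pixel (292.4,148.4), the housing front corners near (199.6,171)/(327,166) and the panel's outer edge from (206,237.6) to (327,232.4). The rim's back corner is at scene (338,174).

Run:
```python
from h import *
P=lambda u,v,z:px('top',u,v,z)[:2]
b=P(190.4+102,130+18.4,.143)
FL=P(199.4,171,.125);FR=P(327,166,.125);pl=P(206,237.3,.088);pr=P(327,232.4,.088)
for a,c in[(FL,FR),(pl,pr)]:
    d=a-c;print(a,c,np.hypot(*d),np.arctan2(-d[0],d[1]))
BL=P(196,62,.125);BR=P(323,58,.125);print('side',[np.arctan2(*(A-B)[::-1]) for A,B in((BL,FL),(BR,FR))])
for yaw in (0.01,0.02,.03):
    R=np.array([[np.cos(yaw),-np.sin(yaw)],[np.sin(yaw),np.cos(yaw)]])
    o=b-R@[.042,-.07]
    print('yaw',yaw,'origin',o,'from corners',(FL+FR)/2,'panel local',R.T@(pl-o),R.T@(pr-o))
    xo=(R.T@((pl+pr)/2-o))[0]; back=xo+.078+.059
    for th in(1.0,1.1,1.2,1.3,1.4):
        out=[]
        for r,n,x in((.226,0,back),(.226,.012,back),(.226,.012,back-.118)):
            y=.116-r*np.cos(th)+n*np.sin(th);z=.0465+r*np.sin(th)+n*np.cos(th)
            w=o+R@[x,y];out.append(np.round(proj('scene',[*w,z]),1))
        print(th,*out)
```

```text
[0.59724124 0.1617647 ] [ 0.60378813 -0.13583117] 0.29766786901286124 0.021995715273617454
[0.44220366 0.15457884] [ 0.4493305  -0.13631564] 0.29098176628027556 0.02449484918123937
side [np.float64(0.02340573837971479), np.float64(0.016153333509286213)]
yaw 0.01 origin [0.60020529 0.01391785] from corners [0.60051468 0.01296677] panel local [-0.15658714  0.14223394] [-0.15236955 -0.14871726]
1.0 [288.6 186.3] [293.3 183.8] [297.5 160.4]
1.1 [297.7 182. ] [302.7 179.9] [306.  156.7]
1.2 [307.4 178.5] [312.7 176.9] [315.1 153.8]
1.3 [317.6 175.8] [323.2 174.7] [324.5 151.7]
1.4 [328.2 174.1] [334.  173.4] [334.2 150.5]
yaw 0.02 origin [0.59951167 0.0134874 ] from corners [0.60051468 0.01296677] panel local [-0.15445491  0.14420917] [-0.15314699 -0.14676966]
1.0 [288.3 186.3] [293.  183.8] [296.8 160.3]
1.1 [297.4 181.9] [302.4 179.8] [305.3 156.6]
1.2 [307.1 178.4] [312.4 176.7] [314.3 153.7]
1.3 [317.3 175.7] [322.9 174.5] [323.7 151.6]
1.4 [328.  173.9] [333.7 173.2] [333.4 150.3]
yaw 0.03 origin [0.59882239 0.01305003] from corners [0.60051468 0.01296677] panel local [-0.15230303  0.14616298] [-0.15390492 -0.14481438]
1.0 [288.1 186.3] [292.7 183.7] [296.  160.3]
1.1 [297.1 181.9] [302.2 179.8] [304.6 156.6]
1.2 [306.8 178.3] [312.2 176.6] [313.6 153.6]
1.3 [317.1 175.6] [322.6 174.4] [323.  151.4]
1.4 [327.7 173.7] [333.4 173. ] [332.7 150.1]
```

Angle ≈1.45, drawer ≈0.141, unit yaw ≈0.023, unit origin ≈(0.5995, 0.0133). Next I shut the fingers, raise, and line the tool up with the unit's axes.

Call:
drive_tool --targets '[0,0,-2,0,0,-6.7,0,0,-2,0,0,-6.7,0,0,-2,0,0,-6.7,0,0,-2,0,0,-6.6,0,0,0,0,0,0]' --claw 1

```text
t: 0.6
tool_pos: [0.2688, 0.5654, 0.3051]
tool_rot: [-0.038, 3.14, 0.006]
ft_force: [0.9, 0.2, -1.0]
grip_width: 0.586
gripper_force: 0.0
```

```bash
cat >> h.py <<'E'
from scipy.spatial.transform import Rotation as Ro
YAW=.023;U=np.array([.5995,.0133,0]);RU=Ro.from_euler('z',YAW).as_matrix()
def loc():
    s=status.state();R=RU.T@Ro.from_rotvec(s['tool_rot']).as_matrix()
    print('t',s['t'],'local',(RU.T@(np.array(s['tool_pos'])-U)).round(4),'F',(RU.T@np.array(s['ft_force'])).round(2),'w',s['grip_width']);print(R.round(3))
E
python3 -c "
from h import *
loc()"
```

```text
t 0.6 local [-0.3179  0.5596  0.3051] F [ 0.92  0.17 -0.97] w 0.5858709099440683
[[-1.    -0.001  0.001]
 [-0.001  1.     0.004]
 [-0.001  0.004 -1.   ]]
```

Call:
drive_tool --targets '[-2.4,-3.6,0,0,0,0,-2.4,-3.6,0,0,0,0,-2.4,-3.6,0,0,0,0,-2.4,-3.6,0,0,0,0,-2.4,-3.6,0,0,0,0,-2.4,-3.6,0,0,0,0,-2.4,-3.6,0,0,0,0,-2.4,-3.6,0,0,0,0,-2.4,-3.6,0,0,0,0,-2.4,-3.6,0,0,0,0]'

```text
t: 1.6
tool_pos: [0.5166, 0.208, 0.3014]
tool_rot: [0.029, -3.14, 0.001]
ft_force: [0.5, 1.2, 1.2]
grip_width: 0.004
gripper_force: 0.0
```

Call:
drive_tool --targets '[0,0,2,0,0,0,0,0,2,0,0,0,0,0,1.6,0,0,0,0,0,0,0,0,0,0,0,0,0,0,0]'

```text
t: 2.1
tool_pos: [0.516, 0.2097, 0.2461]
tool_rot: [0.032, -3.14, 0.001]
ft_force: [0.4, 0.9, 0.2]
grip_width: 0.009
gripper_force: 0.0
```

```bash
python3 -c "
from h import *
loc()
import cv2
a=viewer.grab_frame('scene')[:,:,::-1]
cv2.imwrite('pics/s1.png',cv2.resize(a[40:280,180:460],None,fx=2.5,fy=2.5))"
```

```text
t 2.1 local [-0.079   0.1983  0.2461] F [0.41 0.85 0.24] w 0.009120061160394502
[[-1.     0.002 -0.001]
 [ 0.002  1.    -0.001]
 [ 0.001 -0.001 -1.   ]]
```

View pics/s1.png

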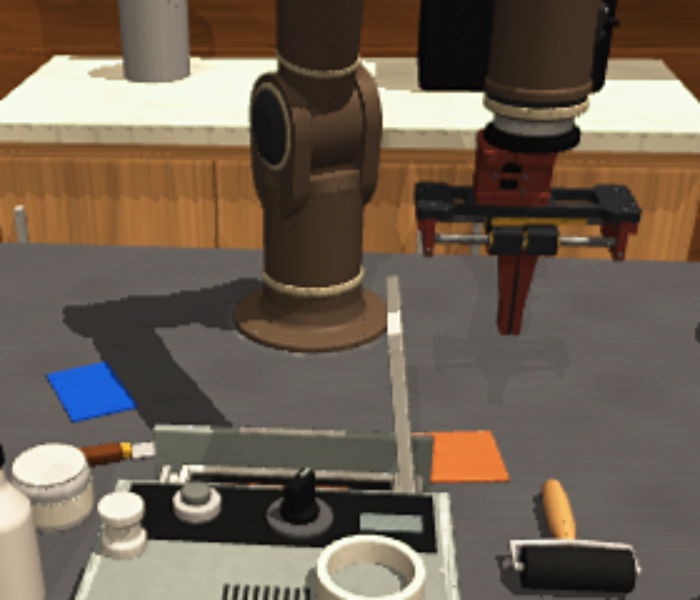

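Fingers are shut at (507,330), beside the upright rim at (390,285) and level with it. Now I push the rim over along its arc.

Call:
drive_tool --targets '[0,-2,0,0,0,0,0,-2,0,0,0,0,0,-2,0,0,0,0,0,-1.6,0,0,0,0,0,-1.2,0,0,0,0,0,-1.2,0.1,0,0,0,0,-1.2,0.1,0,0,0,0,-1.2,0.1,0,0,0,0,-1.2,0.1,0,0,0,0,0,0,0,0,0]'

```text
t: 3.15
tool_pos: [0.5193, 0.0715, 0.2425]
tool_rot: [0.031, -3.141, 0.002]
ft_force: [0.7, -0.1, -0.1]
grip_width: 0.006
gripper_force: 0.0
```

```bash
python3 -c "
from h import *
loc()
import cv2
a=viewer.grab_frame('scene')[:,:,::-1]
cv2.imwrite('pics/s2.png',cv2.resize(a[40:280,180:460],None,fx=2.5,fy=2.5))"
```

```text
t 3.15 local [-0.0788  0.06    0.2425] F [ 0.69 -0.08 -0.11] w 0.005644815552867146
[[-1.     0.003 -0.   ]
 [ 0.003  1.    -0.001]
 [ 0.    -0.001 -1.   ]]
```

View pics/s2.png

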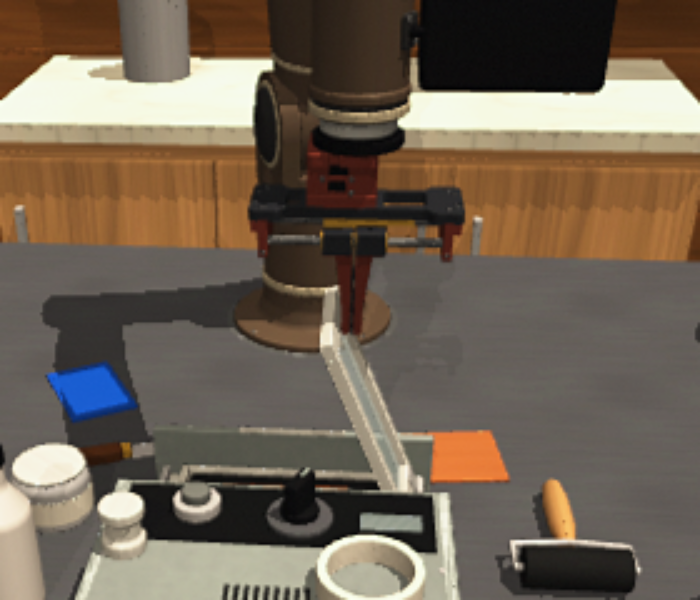

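The frame follows the fingers: the rim is at (330,320), about 1.2 rad, and nothing else has moved. I continue along the arc.

Call:
drive_tool --targets '[0,-1.1,0.4,0,0,0,0,-1.1,0.4,0,0,0,0,-1.1,0.4,0,0,0,0,-1.1,0.4,0,0,0,0,-1.1,0.4,0,0,0,0,-1.2,0.9,0,0,0,0,-1.2,0.9,0,0,0,0,-1.2,0.9,0,0,0,0,0,0,0,0,0]'

```text
t: 4.1
tool_pos: [0.5204, -0.0196, 0.1941]
tool_rot: [0.031, -3.139, 0.002]
ft_force: [-0.5, 0.5, 0.4]
grip_width: 0.0
gripper_force: 0.0
```

Call:
drive_tool --targets '[0,-0.9,1.1,0,0,0,0,-0.9,1.1,0,0,0,0,-0.8,1.1,0,0,0,0,-0.8,1.2,0,0,0,0,0,0,0,0,0]'

```text
t: 4.6
tool_pos: [0.5207, -0.0526, 0.1485]
tool_rot: [0.032, -3.138, 0.001]
ft_force: [-0.1, -0.2, 0.0]
grip_width: 0.007
gripper_force: 0.0
```

```bash
python3 -c "
from h import *
loc()
import cv2
a=viewer.grab_frame('scene')[:,:,::-1]
cv2.imwrite('pics/s3.png',cv2.resize(a[40:280,180:460],None,fx=2.5,fy=2.5))"
```

```text
t 4.6 local [-0.0803 -0.0641  0.1485] F [-0.15 -0.16  0.04] w 0.0066816244604355765
[[-1.     0.002 -0.004]
 [ 0.002  1.    -0.001]
 [ 0.004 -0.001 -1.   ]]
```

View pics/s3.png

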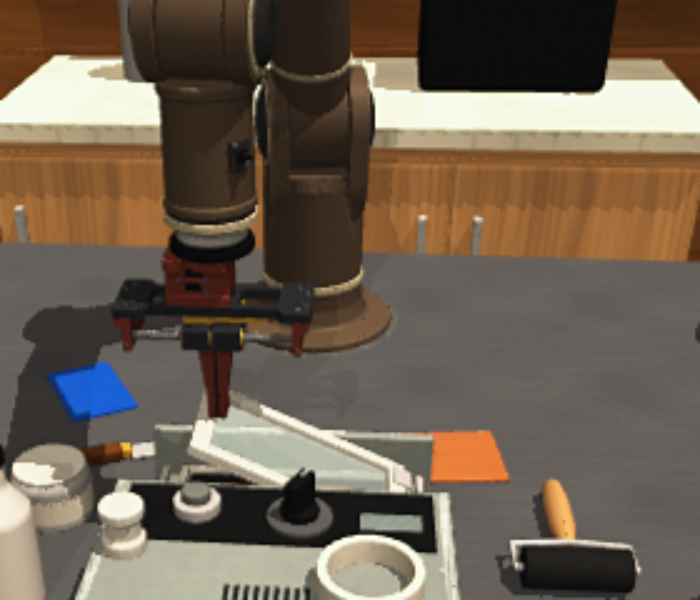

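The frame is down to about 0.45 rad with the fingertips on the rim at (215,412). I'll take it the rest of the way down.

Call:
drive_tool --targets '[0,-0.6,1,0,0,0,0,-0.5,1,0,0,0,0,-0.5,1,0,0,0,0,-0.5,1,0,0,0,0,-0.5,0.8,0,0,0,0,-0.3,0.9,0,0,0,0,-0.3,0.9,0,0,0,0,-0.2,0.9,0,0,0,0,-0.2,0.8,0,0,0,0,0,0.6,0,0,0]'

```text
t: 5.65
tool_pos: [0.5228, -0.0875, 0.0609]
tool_rot: [0.034, -3.141, 0.001]
ft_force: [-0.4, 0.2, 0.2]
grip_width: 0.005
gripper_force: 0.4
```

Call:
drive_tool --targets '[0,0,0.3,0,0,0,0,0,0.2,0,0,0,0,0,0,0,0,0,0,0,0,0,0,0]'

```text
t: 6.05
tool_pos: [0.5252, -0.0873, 0.0587]
tool_rot: [-0.035, 3.137, -0.0]
ft_force: [-1.2, -0.9, 15.3]
grip_width: 0.006
gripper_force: 7.7
```

```bash
python3 -c "
from h import *
loc()"
```

```text
t 6.05 local [-0.0766 -0.0989  0.0587] F [-1.25 -0.88 15.31] w 0.005564703054087973
[[-1.     0.001  0.005]
 [ 0.001  1.    -0.   ]
 [-0.005 -0.    -1.   ]]
```

The frame is stopped flat (tip at 58.7 mm, 15 N). Next I lift off, go round in front of the panel, descend, and tilt so the body leans away from the housing.

Call:
drive_tool --targets '[0,0,-1.5,0,0,0,0,0,-3,0,0,0,0,0,-4,0,0,0,2.3,1.6,0,0,0,0,2.3,1.6,0,0,0,0,2.3,1.6,0,0,0,0,2.3,1.7,0,0,0,0,2.3,1.7,0,0,0,0,2.3,1.7,0,0,0,0,0,0,0,0,0,0]'

```text
t: 7.05
tool_pos: [0.38, 0.0104, 0.1415]
tool_rot: [0.039, -3.14, -0.001]
ft_force: [0.7, 0.2, 0.7]
grip_width: 0.004
gripper_force: 0.0
```

Call:
drive_tool --targets '[0,0,2,0,0,0,0,0,2,0,0,0,0,0,2,0,0,0,0,0,1.3,0,0,0,0,0,0,0,-7.5,0,0,0,0,0,-7.5,0,0,0,0,0,0,0]'

```text
t: 7.75
tool_pos: [0.3805, 0.0083, 0.068]
tool_rot: [-0.032, 2.878, 0.005]
ft_force: [-0.3, 1.0, 0.2]
grip_width: 0.004
gripper_force: 0.0
```

```bash
python3 -c "
from h import *
loc()
import cv2
a=viewer.grab_frame('scene')[:,:,::-1]
b=viewer.grab_frame('top')[:,:,::-1]
cv2.imwrite('pics/s4.png',np.hstack([cv2.resize(a[80:280,180:380],(400,400)),cv2.resize(b[100:300,180:380],(400,400))]))"
```

```text
t 7.75 local [-2.191e-01  1.000e-04  6.800e-02] F [-0.29  1.03  0.2 ] w 0.004348604910366643
[[-0.965  0.001  0.26 ]
 [ 0.001  1.     0.   ]
 [-0.26   0.    -0.965]]
```

View pics/s4.png

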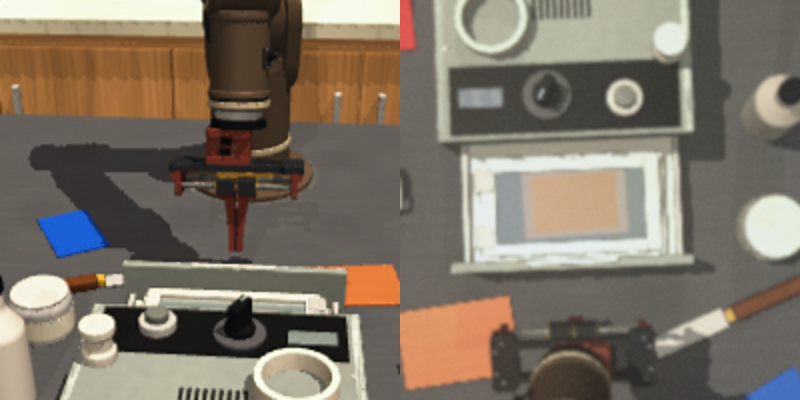

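The glass lies flat over the plate, and the fingers stand in front of the panel's middle. Pushing the drawer now.

Call:
drive_tool --targets '[-1.93,0,0.52,0,0,0,-1.93,0,0.52,0,0,0,-1.45,0,0.39,0,0,0,-1.45,0,0.39,0,0,0,-1.45,0,0.39,0,0,0,-1.45,0,0.39,0,0,0,-1.45,0,0.39,0,0,0,-1.45,0,0.39,0,0,0,-1.45,0,0.39,0,0,0,-1.45,0,0.39,0,0,0]'

```text
t: 8.85
tool_pos: [0.5437, 0.0124, 0.0683]
tool_rot: [-0.032, 2.882, 0.005]
ft_force: [-3.5, 0.5, 3.6]
grip_width: 0.008
gripper_force: 1.9
```

Call:
drive_tool --targets '[-1.45,0,0.39,0,0,0,-0.97,0,0.26,0,0,0,-0.48,0,0.13,0,0,0,-0.39,0,0.1,0,0,0,-0.39,0,0.1,0,0,0,-0.39,0,0.1,0,0,0,0,0,0,0,0,0,0,0,0,0,0,0]'

```text
t: 9.65
tool_pos: [0.5809, 0.0132, 0.0674]
tool_rot: [-0.032, 2.887, 0.004]
ft_force: [-15.0, -0.3, 9.5]
grip_width: 0.01
gripper_force: 7.3
```

```bash
python3 -c "
from h import *
loc()"
```

```text
t 9.65 local [-0.0186  0.0003  0.0674] F [-15.03   0.06   9.55] w 0.010086555235129314
[[-0.968  0.001  0.252]
 [ 0.001  1.    -0.   ]
 [-0.252 -0.    -0.968]]
```

Call:
drive_tool --targets '[-0.39,0,0.1,0,0,0,-0.2,0,0.05,0,0,0,0,0,0,0,0,0,0,0,0,0,0,0]'

```text
t: 10.05
tool_pos: [0.5813, 0.0132, 0.0662]
tool_rot: [-0.032, 2.897, 0.004]
ft_force: [-37.0, -0.2, 29.3]
grip_width: 0.004
gripper_force: 18.1
```

Dead stop (37 N), so the drawer is home. I back off, straighten up, and rise.

Call:
drive_tool --targets '[0.97,0,-0.26,0,0,0,1.93,0,-0.52,0,0,0,2.9,0,-0.78,0,0,0,1.93,0,-0.52,0,0,0,0,0,0,0,7.5,0,0,0,-2,0,7.5,0,0,0,-4,0,0,0,0,0,-4,0,0,0,0,0,-4,0,0,0,0,0,0,0,0,0]'

```text
t: 11.05
tool_pos: [0.5117, 0.0117, 0.2135]
tool_rot: [-0.034, 3.128, 0.002]
ft_force: [1.2, 0.2, -0.1]
grip_width: 0.007
gripper_force: 0.0
```

```bash
python3 -c "
from h import *
loc()
import cv2
b=viewer.grab_frame('top')[:,:,::-1]
cv2.imwrite('pics/t5.png',cv2.resize(b[40:260,180:400],(600,600)))"
```

```text
t 11.05 local [-0.0878  0.0004  0.2135] F [ 1.23  0.2  -0.09] w 0.0070579431139890245
[[-1.     0.001  0.013]
 [ 0.001  1.     0.001]
 [-0.013  0.001 -1.   ]]
```

View pics/t5.png

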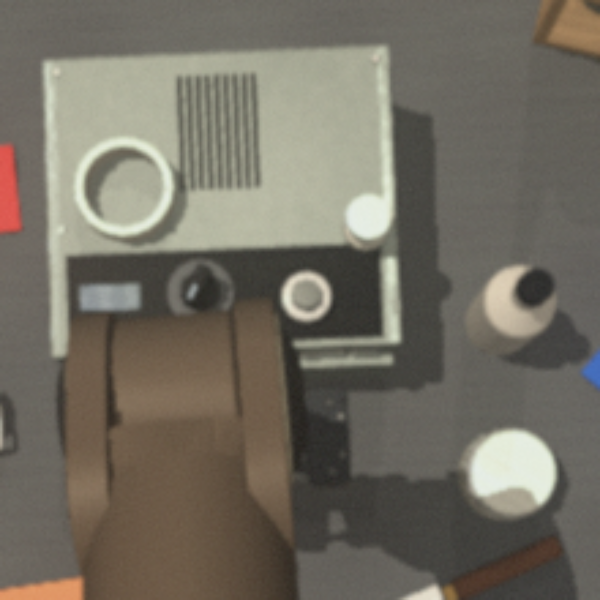

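The drawer panel lies against the housing, and the button is unchanged at top (292.6,148). Moving over it and down to 5 mm above.

Call:
drive_tool --targets '[-2.6,-1.4,0,0,0,0,-2.6,-1.4,0,0,0,0,-2.6,-1.4,0,0,0,0,-2.6,-1.4,0,0,0,0,-2.6,-1.4,0,0,0,0,0,0,2.2,0,0,0,0,0,2.2,0,0,0,0,0,1.6,0,0,0,0,0,0,0,0,0,0,0,0,0,0,0]'

```text
t: 12.1
tool_pos: [0.6392, -0.0555, 0.1477]
tool_rot: [-0.035, 3.14, -0.0]
ft_force: [-0.5, -0.0, 0.1]
grip_width: 0.007
gripper_force: 0.0
```

```bash
python3 -c "
from h import *
loc()"
```

```text
t 12.1 local [ 0.0381 -0.0697  0.1477] F [-0.47 -0.01  0.09] w 0.006653936348587871
[[-1.     0.001  0.001]
 [ 0.001  1.    -0.   ]
 [-0.001 -0.    -1.   ]]
```

Call:
drive_tool --targets '[-0.4,0,0.2,0,0,0,0,0,0.3,0,0,0,0,0,0.3,0,0,0,0,0,0.3,0,0,0,0,0,0.2,0,0,0,0,0,0,0,0,0,0,0,0,0,0,0]'

```text
t: 12.8
tool_pos: [0.6451, -0.0554, 0.1409]
tool_rot: [-0.034, 3.133, 0.001]
ft_force: [-11.8, 0.5, 34.1]
grip_width: 0.004
gripper_force: 17.1
```

34 N with the tip at 140.9 mm is not what a free press should give. I'll ease off in small steps to read the force against height.

Call:
drive_tool --targets '[0,0,-0.3,0,0,0,0,0,0,0,0,0]'

```text
t: 13.0
tool_pos: [0.6449, -0.0554, 0.1412]
tool_rot: [-0.035, 3.134, 0.0]
ft_force: [-4.6, 0.4, 17.0]
grip_width: 0.006
gripper_force: 8.5
```

Call:
drive_tool --targets '[0,0,-0.3,0,0,0,0,0,0,0,0,0]'

```text
t: 13.2
tool_pos: [0.6448, -0.0554, 0.1428]
tool_rot: [-0.035, 3.135, 0.0]
ft_force: [1.2, 0.1, 3.3]
grip_width: 0.005
gripper_force: 2.0
```

Call:
drive_tool --targets '[0,0,-0.3,0,0,0,0,0,0,0,0,0]'

```text
t: 13.4
tool_pos: [0.6445, -0.0553, 0.1451]
tool_rot: [-0.035, 3.136, -0.0]
ft_force: [2.9, 0.3, 2.6]
grip_width: 0.008
gripper_force: 1.4
```

```bash
python3 -c "
from h import *
loc()
import cv2
b=viewer.grab_frame('scene')[:,:,::-1]
c=viewer.grab_frame('wrist')[:,:,::-1]
cv2.imwrite('pics/s6.png',np.hstack([cv2.resize(b[160:270,190:300],(400,400),interpolation=cv2.INTER_CUBIC),cv2.resize(c[:,70:490],(400,400))]))"
```

```text
t 13.4 local [ 0.0435 -0.0697  0.1451] F [2.92 0.21 2.61] w 0.007675144406938003
[[-1.     0.001  0.005]
 [ 0.001  1.    -0.   ]
 [-0.005 -0.    -1.   ]]
```

View pics/s6.png

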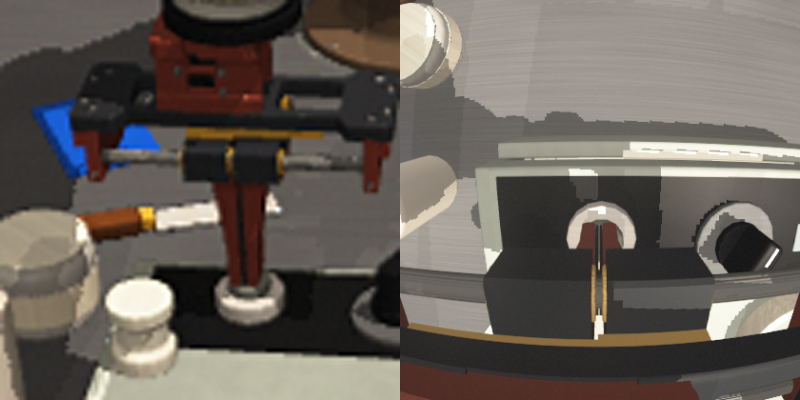

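The fingertips sit on the button inside the collar at (245,290), with the loupe and knob clear. I'll re-press in fine steps to find where contact starts and where the hard stop is.

Call:
drive_tool --targets '[0.1,0,-0.5,0,0,0,0,0,0,0,0,0,0,0,0,0,0,0]'

```text
t: 13.8
tool_pos: [0.6419, -0.0554, 0.1489]
tool_rot: [-0.035, 3.14, 0.0]
ft_force: [-0.2, 0.1, -0.1]
grip_width: 0.004
gripper_force: 0.0
```

Call:
drive_tool --targets '[0,0,0.2,0,0,0,0,0,0,0,0,0]'

```text
t: 14.0
tool_pos: [0.6423, -0.0554, 0.1469]
tool_rot: [-0.035, 3.139, 0.0]
ft_force: [-0.9, 0.2, 1.6]
grip_width: 0.005
gripper_force: 0.8
```

Call:
drive_tool --targets '[0,0,0.2,0,0,0,0,0,0,0,0,0]'

```text
t: 14.2
tool_pos: [0.6425, -0.0554, 0.1451]
tool_rot: [-0.035, 3.139, 0.0]
ft_force: [-1.9, -0.2, 2.8]
grip_width: 0.003
gripper_force: 1.3
```

Call:
drive_tool --targets '[0,0,0.2,0,0,0,0,0,0,0,0,0]'

```text
t: 14.4
tool_pos: [0.6426, -0.0554, 0.1433]
tool_rot: [-0.035, 3.139, 0.0]
ft_force: [-2.9, 0.6, 3.8]
grip_width: 0.004
gripper_force: 1.9
```

Call:
drive_tool --targets '[0,0,0.2,0,0,0,0,0,0,0,0,0]'

```text
t: 14.6
tool_pos: [0.6426, -0.0554, 0.1415]
tool_rot: [-0.035, 3.139, 0.0]
ft_force: [-2.2, 0.6, 3.8]
grip_width: 0.006
gripper_force: 2.4
```

Call:
drive_tool --targets '[0,0,0.2,0,0,0,0,0,0,0,0,0]'

```text
t: 14.8
tool_pos: [0.6428, -0.0554, 0.1412]
tool_rot: [-0.035, 3.138, 0.001]
ft_force: [-8.0, 1.1, 16.0]
grip_width: 0.003
gripper_force: 8.2
```

Call:
drive_tool --targets '[0,0,0.2,0,0,0,0,0,0,0,0,0]'

```text
t: 15.0
tool_pos: [0.6428, -0.0554, 0.141]
tool_rot: [-0.034, 3.137, 0.001]
ft_force: [-12.3, 0.2, 28.5]
grip_width: 0.005
gripper_force: 14.1
```

Clean spring curve: 1.6 N at 147 mm rising at about 0.55 N/mm, then a hard stop at 141 mm. That is the full 6 mm of travel. I'll retreat and hand in.

Call:
drive_tool --targets '[0,0,-1,0,0,0,0,0,-2,0,0,0,0,0,-3,0,0,0,0,0,-4,0,0,0,0,0,-4,0,0,0,2,0,0,0,0,0,3,0,0,0,0,0,3,0,0,0,0,0,0,0,0,0,0,0,0,0,0,0,0,0]'

```text
t: 16.0
tool_pos: [0.5628, -0.0571, 0.2775]
tool_rot: [-0.035, 3.137, 0.0]
ft_force: [0.9, 0.5, -0.0]
grip_width: 0.005
gripper_force: 0.0
```

```bash
python3 -c "
from h import *
from station import workorder
loc()
print(workorder.job_done())"
```

```text
t 16.0 local [-0.0383 -0.0695  0.2775] F [ 0.95  0.47 -0.  ] w 0.004990485770664326
[[-1.     0.001  0.005]
 [ 0.001  1.     0.   ]
 [-0.005  0.    -1.   ]]
the job is handed in; nothing more can be done
None
```

I pushed the frame flat and the drawer home (each to a dead stop), pressed the start button its full 6 mm, and handed the job in at about 16 s with the arm clear; no verdict was returned.

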